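# Start a siphon brew: mains, heater, timer

## Task

Start the siphon coffee brew with the closed fingertips. First switch on the mains by pressing the raised half of the rocker on the white box fully down; then do the same with the rocker of the heater that the glass siphon stands on (each heater has the rocker on its own side of the base), leaving the other heater off; last press the round key on the loose timer all the way down and let it spring back. Only press: do not pick up, shift or knock over the timer, the siphon or any of the coffee things.

Things in the scene. Friction and masses are not known exactly. Their poses are not given: they have to be found in the camera images.
- mains_box: white plastic switch box fixed to the counter, 110 (x) by 80 (y) by 45 mm high, with a single rocker in the middle of its top. Origin: centre of its underside; x points away from the robot, give or take 0.35 rad. It stands on the left or the right of the heater base; the timer is on the other side
- mains (a joint): mains rocker, rad, starts near 0. Black rocker 64 mm long (box x), 40 mm wide, pivot line mid-length along box y. Its two flat 32 mm faces form a V: one lies level, the other slopes up 0.44 rad to an edge 14 mm higher. 0 = off (far half raised), 0.44 = on (far half level); grows as the far half is pressed. No spring: friction about 0.06 N m (2 to 5 N at the face), stays where left.
- mains_push (a point): on the surface of the rocker's far half (the one away from the robot), 21 mm from the pivot line: the point to press. It moves with the rocker: off it is 9 mm above the pivot line, fully on it is level with it at z = 0.053 m
- station: fixed twin heater base, aluminium box 340 (x) by 320 (y) by 60 mm high. Origin: centre of its underside; x points away from the robot (within 0.15 rad), y left. On top: round heater plates at (0.08, 0.085) m (left) and (0.08, -0.085) m (right) in its frame; near the front edge two rockers, pivots at (-0.12, 0.055) (left) and (-0.12, -0.055) (right), 68 mm above the counter
- heater_left (a joint): the left heater's rocker (+y of the base), rad; same make as the mains rocker: 0 = off, 0.44 = on, grows as the far half is pressed, stays where left
- heater_left_push (a point): on the surface of the rocker's far half (the one away from the robot), 21 mm from the pivot line: the point to press. It moves with the rocker: off it is 9 mm above the pivot line, fully on it is level with it at z = 0.068 m
- heater_right (a joint): the right heater's rocker (-y of the base), rad; same as the left one
- heater_right_push (a point): on the surface of the rocker's far half (the one away from the robot), 21 mm from the pivot line: the point to press. It moves with the rocker: off it is 9 mm above the pivot line, fully on it is level with it at z = 0.068 m
- siphon: loose glass siphon coffee brewer, 310 mm high, steel foot 116 mm across, glass bulb, clear upper chamber 76 mm across with a black lid; stands on one of the two heater plates (the steel pitcher is on the other). Origin: centre of the foot's underside
- timer: loose round kitchen timer, grey puck 90 mm across and 30 mm high, 0.35 kg, standing on the counter, with one round key in the middle of its top. Origin: centre of its underside, z up
- timer_key (a joint): the timer's key: white, 40 mm across, its top 40 mm above the counter. 0 = up, 0.006 m = fully down; springs back (about 1.5 N to start, 5 N fully down)
- timer_key_top (a point): centre of the key's top face (moves with it)
- pitcher: loose steel milk pitcher with a handle, 76 mm across, 85 mm high, on the other heater plate; leave alone. Origin: centre of its underside
- demitasse: small white cup, 56 mm across, 45 mm high, standing on the heater base between rockers and plates; leave alone. Origin: centre of its underside
- mug: white mug with a handle, 76 mm across, 85 mm high, on the counter at the left; leave alone. Origin: centre of its underside
- jar: amber glass jar with a steel lid, 68 mm across, 95 mm high, on the counter at the right; leave alone. Origin: centre of its underside
- spoon: steel spoon 160 mm long lying on the counter at the far right; leave alone. Origin: middle of it, underside
- scoop: small black measuring cup, 50 mm across, 40 mm high, on the counter at the far left; leave alone. Origin: centre of its underside
Mind the look-alikes: they are no part of the job. Several things have the shape of the timer; the one meant has the colours described above. Leave any pink look-alike of the mains_box alone.

How it is judged:
On the way, in this order (a step that is already met when the one before it is completed fails the run):
1. the mains rocker is pressed fully on (value of joint mains above 0.37 rad), for 0.1 s.
2. the rocker of the heater under the siphon is pressed fully on (((y of siphon in the frame of station above 0 m and value of joint heater_left above 0.37 rad) or (not (y of siphon in the frame of station above 0 m) and value of joint heater_right above 0.37 rad))), for 0.1 s.
3. the timer's key is pressed down (value of joint timer_key above 0.0045 m), for 0.05 s.
At the end, for the whole second after the job is handed in: the mains rocker and the rocker of the siphon's heater are on (above 0.37 of 0.44 rad), the other heater's rocker is off (below 0.15 rad), the timer's key is up again (below 1.5 mm), the timer stands upright within 25 mm of its place, and the siphon and the coffee things are within 20 mm of theirs (value of joint mains above 0.37 rad and ((y of siphon in the frame of station above 0 m and value of joint heater_left above 0.37 rad) or (not (y of siphon in the frame of station above 0 m) and value of joint heater_right above 0.37 rad)) and ((y of siphon in the frame of station above 0 m and value of joint heater_right below 0.15 rad) or (not (y of siphon in the frame of station above 0 m) and value of joint heater_left below 0.15 rad)) and value of joint timer_key below 0.0015 m and height (world z) of timer below 0.006 m and distance of timer from where it was at the start of the episode below 0.025 m and angle between each of timer, siphon's own z axis and vertical below 0.1 rad and distance of each of siphon, pitcher, demitasse, mug, jar, spoon, scoop from where it was at the start of the episode below 0.02 m); the robot touches nothing.
It fails at once if a heater is switched before the mains is on (value of joint mains below 0.33 rad and value of joint any of heater_left, heater_right above 0.15 rad).
It fails at once if the timer's key is pressed before the siphon's heater is on (value of joint timer_key above 0.003 m and not ((y of siphon in the frame of station above 0 m and value of joint heater_left above 0.33 rad) or (not (y of siphon in the frame of station above 0 m) and value of joint heater_right above 0.33 rad))).
It fails at once if the other heater's rocker is pressed (not ((y of siphon in the frame of station above 0 m and value of joint heater_right below 0.15 rad) or (not (y of siphon in the frame of station above 0 m) and value of joint heater_left below 0.15 rad))).
It fails at once if the timer is lifted, tipped or shifted more than 25 mm (height (world z) of timer above 0.01 m or angle between timer's own z axis and vertical above 0.2 rad or distance of timer from where it was at the start of the episode above 0.025 m).
It fails at once if the siphon is tipped, or it, the pitcher, a cup, the jar, the spoon or the scoop is shifted or lifted more than 20 mm (angle between siphon's own z axis and vertical above 0.2 rad or distance of any of siphon, pitcher, demitasse, mug, jar, spoon, scoop from where it was at the start of the episode above 0.02 m).
It also fails if it takes over 59 s, if anything falls off the work surface, if the arm or the gripper's body presses on something with over 40 N, if the wrist force passes 120 N, or if a joint passes its speed limit or range.

## Robot

A 7-joint arm with a two-finger parallel gripper is mounted at the origin on the work surface. World frame = base frame: x ahead of the robot, y to its left, z up, the work surface at z = 0. Lengths are in m, angles in rad, forces in N, time in s.
With the tool pointing down it reaches from about 0.425 to 0.875 m from the base axis. Payload 4.7 kg.
Tool frame: the origin (TCP) lies between the finger pads; the fingertips stand 14 mm ahead of it and the grasp point (between the pads) lies 5 mm behind it; z points along the fingers, y is the line along which they close (so a half turn about z gives the same grasp; the last joint's range is limited). The gripper opens to 87 mm and grips with 3 to 60 N. Pads are 19 mm wide; open, the fingers measure 117 mm over their backs; the gripper's body (75 mm by 190 mm) begins 51 mm behind the grasp point.
Start: joints at [1.256, 0.321, -0.07, 1.45, 0.023, 1.371, -0.057], TCP at [0.21, -0.615, 0.237] pointing down, gripper open.
Joint ranges: [-2.86, 2.86], [-0.3, 2.09], [-1.38, 1.24], [0.06, 2.45], [-1.56, 4.7], [0.09, 2.05], [-2.69, 2.69]. Speed limits (rad/s): [2.57, 2.57, 3.14, 3.14, 3.14, 3.14, 3.14].

## Interface

Orientations are given as a rotation vector (axis times angle).
In Python, from bench import ctrl gives the robot as it stands.
- The arm moves only by the tool step_arm, never from a script. Its argument "commands" is a list of rows, each an object with "travel": the shift along the tool's x, y, z in m, a list of three; "turn": the turn, a rotation vector about the tool's x, y, z in degrees, a list of three. A call has 1 to 5 rows; each row is the pose to reach, as a shift and turn from the pose commanded when the call began, along the tool's axes at that moment; what a row does not reach only later rows make up. A row lasts 1/10 s, in which the tool goes at most 50 mm and 8.59 degrees, less where a joint would pass 70% of its speed; a pose out of reach is approached as far as the arm can. A call with a gripper value outside its range is refused whole. "gripper" is the opening, from 0 (shut) to 1 (fully open), set as the call begins (left out, the last holds). The fingers move at their own pace and stop on an object; "force" is the grip in N (left out, the last holds). Time passes only in rows, so rows that repeat a pose let the fingers close. It gives the time, the measured TCP pose, the force, the opening and the grip force at its end, in the units of the state.
- ctrl.get_state(): the state, without advancing time (a new reading comes with each control period).
- ctrl.get_image(name): name is "side" or "top" or "wrist"; returns the picture (480x640x3 uint8, red, green, blue); there is no depth.
- ctrl.camera_model(name): a dict with "fx", "fy", "cx", "cy" (pixels), "R" (3x3) and "t" (3): a world point X has camera coordinates R X + t; the wrist camera has in their place "T_tool_cam" (4x4, takes a point from camera to tool coordinates, whose origin is the TCP and whose axes are the flange's). Camera axes: x right, y down, z forward; pixel columns grow to the right and rows downward; lengths in m; the calibration is good to about 2 mm. The wrist camera is an equidistant fisheye: a pixel r from the principal point sees the ray r / f radians off the axis. A picture is of the moment at which its call begins: read the wrist's pose just before it. camera_model takes no time and is no camera call.
- ctrl.close_job(): hands the job in; it is judged then, once.
The state is a dict: "time": time; "joint_positions": joint angles; "qd": joint speeds; "joint_torque": joint torques, N m; "position": TCP position; "tool_rot": TCP orientation; "ft_force": force on the tool from outside, world axes, zero at the start; "torque": the same for the moment, N m; "grip_width": opening from 0.0 (shut) to 1.0 (fully open); "grip_force": force on a finger pad.
Only numpy, scipy, OpenCV 4.12 (cv2) and the standard library are available. Lean on these libraries where they do the work, as an engineer would, in place of code of your own. Each camera call takes 0.05 s, during which the arm holds its last target. There are 200 camera calls.

## Working session

There is one attempt and no reset: what is moved stays moved. The work goes in short steps, Python scripts to look and compute and a tool call to move; the robot and the scene stay as the last step left them, time stands still between calls to the robot, and variables do not carry over. Pictures are saved under pics/ and viewed, at most 10 in all, crops included, and the job is handed in when it is done.

Besides the shell and the picture viewer there is one more tool, called after ">>>" by a JSON object that holds its "op" and its "data", one argument or row to a line. step_arm: Moves the arm, as the interface text tells. Its arguments: {"type":"object","properties":{"commands":{"type":"array"},"gripper":{"type":"number"},"force":{"type":"number"}},"required":["commands"]}

```bash
mkdir -p pics; python3 - <<'E'
from bench import ctrl
import cv2,numpy as np
s=ctrl.get_state(); print(s)
for n in ("top","side"):
    m=ctrl.camera_model(n); print(n,m)
    cv2.imwrite(f"pics/{n}0.png",ctrl.get_image(n)[:,:,::-1])
print(ctrl.camera_model("wrist"))
E
```

```text
{'time': 0.0, 'joint_positions': array([ 1.25609352,  0.32181531, -0.07009073,  1.45171483,  0.0226284 ,
        1.37076587, -0.05691942]), 'qd': array([-0.00063928,  0.00060569,  0.00022753, -0.00011066,  0.00026509,
       -0.00017374,  0.00074438]), 'joint_torque': array([-1.21813091e-04, -4.91287029e+01, -4.03951239e-01, -3.12532961e+01,
       -6.38588704e-02,  4.40629700e-02,  1.73648696e-04]), 'position': array([ 0.20966712, -0.61469089,  0.23544653]), 'tool_rot': array([-3.09738610e+00, -5.13889653e-01,  6.84678693e-04]), 'ft_force': array([-0.10681305,  0.38446695,  0.21124687]), 'torque': array([-0.01984972, -0.02241555, -0.02853566]), 'grip_force': 0.0, 'grip_width': 1.0000302772194918}
top {'fx': 522.2576430079047, 'fy': 522.2576430079047, 'cx': 317.3349191775951, 'cy': 239.57369668216342, 'R': array([[ 0.01209864, -0.9997936 ,  0.01632114],
       [-0.99324268, -0.01390028, -0.11522052],
       [ 0.11542361, -0.01481684, -0.99320585]]), 't': array([-0.03054495,  0.56345987,  1.31070927])}
side {'fx': 494.75567964556257, 'fy': 494.75567964556257, 'cx': 316.494813542402, 'cy': 241.52062159233944, 'R': array([[-0.93589388, -0.35223305, -0.00587476],
       [-0.26566169,  0.71662686, -0.64487968],
       [ 0.23135795, -0.60197825, -0.76426153]]), 't': array([0.50372008, 0.19503527, 1.10278324])}
{'fx': 371.64829954431775, 'fy': 371.64829954431775, 'cx': 313.77557356473255, 'cy': 240.5310355707181, 'T_tool_cam': array([[-3.86807066e-04, -9.59523376e-01, -2.81628730e-01,
         7.65897960e-02],
       [ 9.99999475e-01, -1.04024752e-04, -1.01904618e-03,
         6.16601495e-04],
       [ 9.48502273e-04, -2.81628976e-01,  9.59522913e-01,
        -1.47992344e-01],
       [ 0.00000000e+00,  0.00000000e+00,  0.00000000e+00,
         1.00000000e+00]])}
```

View pics/top0.png

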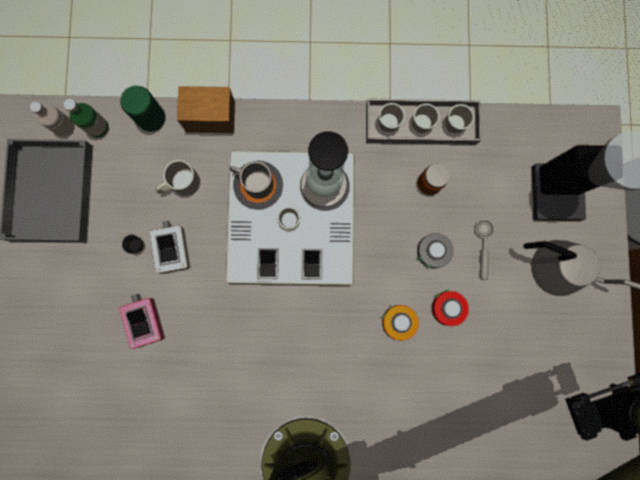

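View pics/side0.png

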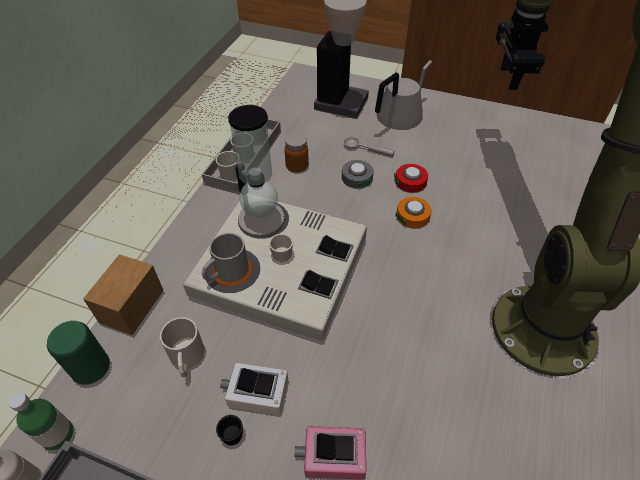

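The top view shows:
- The white mains box is at (169,248), and its pink look-alike at (140,322).
- The base is centred at about (291,218). The siphon is on the right plate at (326,180) and the pitcher on the left, so the right rocker at (312,263) is the one to press.
- There are three puck-shaped things: grey at (436,250), red at (451,308) and orange at (401,322). The grey one with the white key is the timer.

Next I measure these and confirm them in a crop.

```bash
cat > h.py <<'E'
import cv2,numpy as np
from bench import ctrl
from scipy.spatial.transform import Rotation as Ro
def cast(n,px,z):
    m=ctrl.camera_model(n); R,t=m["R"],m["t"]; px=np.atleast_2d(px).astype(float)
    d=np.c_[(px[:,0]-m["cx"])/m["fx"],(px[:,1]-m["cy"])/m["fy"],np.ones(len(px))]@R
    c=-R.T@t; return (c+d*((z-c[2])/d[:,2])[:,None])
def proj(n,X):
    m=ctrl.camera_model(n); q=m["R"]@np.asarray(X)+m["t"]; return np.array([m["fx"]*q[0]/q[2]+m["cx"],m["fy"]*q[1]/q[2]+m["cy"]])
def blob(mask,seed):
    cs,_=cv2.findContours(mask.astype(np.uint8),cv2.RETR_EXTERNAL,cv2.CHAIN_APPROX_NONE)
    cs=[c for c in cs if cv2.contourArea(c)>20]
    return min(cs,key=lambda c:abs(cv2.pointPolygonTest(c,seed,True)) if cv2.pointPolygonTest(c,seed,True)<0 else 0)[:,0]
def rect(n,c,z):
    w=cast(n,c,z)[:,:2].astype(np.float32); return cv2.minAreaRect(w*1000)
E
python3 - <<'E'
from h import *
im=cv2.imread("pics/top0.png"); g=im.max(2); 
hsv=cv2.cvtColor(im,cv2.COLOR_BGR2HSV); 
white=(hsv[:,:,1]<40)&(g>165)
for nm,s,z in (("mains",(155,250),.045),("station",(290,200),.06),("key",(437,250),.04)):
    print(nm,rect("top",blob(white,s),z))
for nm,s,z in (("mr",(169,246),.057),("hl",(268,263),.072),("hr",(312,263),.072)):
    print(nm,rect("top",blob(g<60,s),z))
print(im[250,155],im[250,437],im[250,425],im[230,260])
a=[cv2.resize(im[y-30:y+30,x-40:x+40],(400,300),interpolation=cv2.INTER_CUBIC) for x,y in((165,248),(290,262),(436,250),(312,190))]
cv2.imwrite("pics/crop.png",np.vstack([np.hstack(a[:2]),np.hstack(a[2:])]))
E
```

```text
mains ((534.3698120117188, 356.0188903808594), (105.934326171875, 75.85185241699219), 11.377131462097168)
station ((618.7548217773438, 46.57129669189453), (333.6517028808594, 313.5329895019531), 0.1572280079126358)
key ((542.9530639648438, -328.8498840332031), (30.89858627319336, 33.666534423828125), 0.7738872766494751)
mr ((535.2348022460938, 355.7975158691406), (64.10858917236328, 41.0815315246582), 11.109278678894043)
hl ((500.3572998046875, 100.58930206298828), (62.125160217285156, 37.29582977294922), 0.7828948497772217)
hr ((500.5974426269531, -8.064729690551758), (36.37590789794922, 61.082679748535156), 88.19219970703125)
[181 179 177] [182 182 178] [ 98 103 102] [186 183 177]
```

View pics/crop.png

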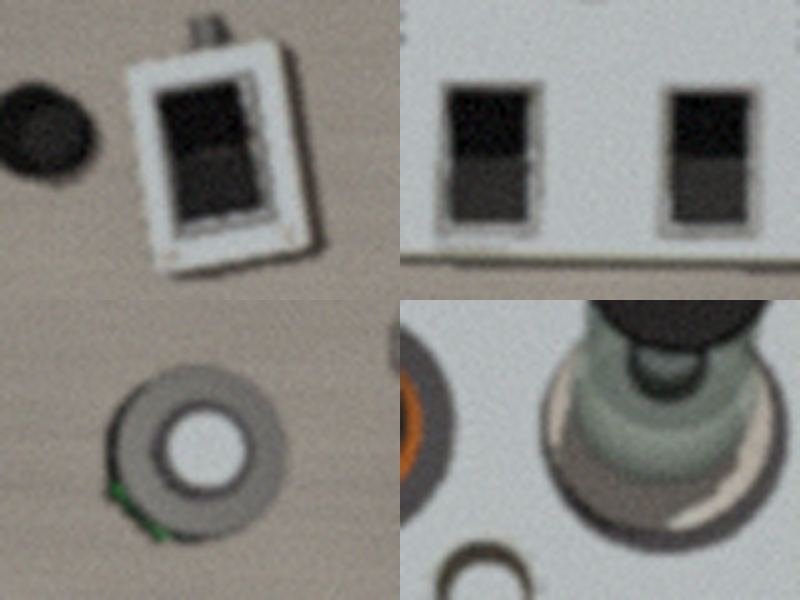

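The crop confirms the targets: a white box with a black rocker whose far half is raised, a grey timer with a white key, and the siphon foot on the right plate.

World positions:
- **Mains push point:** about (0.555, 0.360), box yaw 11°.
- **Right heater push point:** about (0.520, -0.008).
- **Timer key:** about (0.543, -0.329).

I'll close the fingers and swing round towards the mains box.

>>> {"op": "step_arm", "data": {
  "commands": [
    {"travel": [0.033,-0.03,0],"turn": [0,0,7.7]},
    {"travel": [0.067,-0.06,0],"turn": [0,0,7.7]},
    {"travel": [0.1,-0.09,0],"turn": [0,0,7.7]},
    {"travel": [0.134,-0.12,0],"turn": [0,0,7.7]},
    {"travel": [0.167,-0.149,0],"turn": [0,0,7.7]}
  ],
  "gripper": 0,
  "force": 20
}}

```text
time: 0.6
position: [0.3204, -0.4182, 0.2361]
tool_rot: [-3.126, -0.305, 0.001]
ft_force: [0.5, -0.3, -0.8]
grip_width: 0.628
grip_force: 0.0
```

```bash
cat >> h.py <<'E'
def to(x,y,tipz,yaw):
    s=ctrl.get_state(); R=Ro.from_rotvec(s["tool_rot"]); p=s["position"]
    G=Ro.from_euler("z",yaw,degrees=True)*Ro.from_euler("x",180,degrees=True)
    print("t",round(s["time"],2),"p",p.round(4),"f",s["ft_force"].round(1),"w",round(s["grip_width"],2),"| travel",(R.inv().apply(np.array([x,y,tipz+.014])-p)).round(4),"turn",np.degrees((R.inv()*G).as_rotvec()).round(2))
E
python3 -c "from h import *;to(.45,-.2,.22,11.2)"
```

```text
t 0.6 p [ 0.3204 -0.4182  0.2361] f [ 0.5 -0.3 -0.8] w 0.63 | travel [ 0.1694 -0.189   0.0022] turn [-0.03  0.02 -0.05]
```

>>> {"op": "step_arm", "data": {
  "commands": [
    {"travel": [0.033,-0.037,0]},
    {"travel": [0.067,-0.074,0]},
    {"travel": [0.1,-0.111,0]},
    {"travel": [0.134,-0.148,0]},
    {"travel": [0.167,-0.185,0]}
  ]
}}

```text
$.commands[0]: bad value
```

>>> {"op": "step_arm", "data": {
  "commands": [
    {"travel": [0.011,-0.045,0]},
    {"travel": [0.022,-0.09,0]},
    {"travel": [0.033,-0.135,0]},
    {"travel": [0.044,-0.18,0]},
    {"travel": [0.055,-0.225,0]}
  ]
}}

```text
$.commands[0]: bad value
```

>>> {"op": "step_arm", "data": {
  "commands": [
    {"travel": [0.012,-0.042,0]},
    {"travel": [0.024,-0.084,0]},
    {"travel": [0.036,-0.126,0]},
    {"travel": [0.048,-0.168,0]},
    {"travel": [0.06,-0.21,0]}
  ]
}}

```text
$.commands[0]: bad value
```

```bash
python3 -c "from h import *;to(.555,.360,.1,11.2)"
```

```text
t 0.6 p [ 0.3204 -0.4182  0.2361] f [ 0.5 -0.3 -0.8] w 0.63 | travel [ 0.3807 -0.7181  0.1224] turn [-0.03  0.02 -0.05]
```

Each row has to include a turn.

>>> {"op": "step_arm", "data": {
  "commands": [
    {"travel": [0.033,-0.037,0],"turn": [0,0,0]},
    {"travel": [0.067,-0.074,0],"turn": [0,0,0]},
    {"travel": [0.1,-0.111,0],"turn": [0,0,0]},
    {"travel": [0.134,-0.148,0],"turn": [0,0,0]},
    {"travel": [0.167,-0.185,0],"turn": [0,0,0]}
  ]
}}

```text
time: 1.1
position: [0.4484, -0.2045, 0.2364]
tool_rot: [3.126, 0.305, -0.0]
ft_force: [0.5, -0.2, 0.1]
grip_width: 0.174
grip_force: 0.0
```

>>> {"op": "step_arm", "data": {
  "commands": [
    {"travel": [0.011,-0.045,0],"turn": [0,0,0]},
    {"travel": [0.022,-0.09,0],"turn": [0,0,0]},
    {"travel": [0.033,-0.135,0],"turn": [0,0,0]},
    {"travel": [0.044,-0.18,0],"turn": [0,0,0]},
    {"travel": [0.055,-0.225,0],"turn": [0,0,0]}
  ]
}}

```text
time: 1.6
position: [0.4579, 0.0267, 0.2363]
tool_rot: [3.126, 0.304, -0.0]
ft_force: [1.4, 0.0, 0.1]
grip_width: 0.003
grip_force: 0.0
```

>>> {"op": "step_arm", "data": {
  "commands": [
    {"travel": [0.012,-0.042,0],"turn": [0,0,0]},
    {"travel": [0.024,-0.084,0],"turn": [0,0,0]},
    {"travel": [0.036,-0.126,0],"turn": [0,0,0]},
    {"travel": [0.048,-0.168,0],"turn": [0,0,0]},
    {"travel": [0.06,-0.21,0],"turn": [0,0,0]}
  ]
}}

```text
time: 2.1
position: [0.4766, 0.2439, 0.2365]
tool_rot: [3.126, 0.304, 0.001]
ft_force: [0.9, -0.5, 1.2]
grip_width: 0.011
grip_force: 0.0
```

```bash
python3 -c "from h import *;to(.555,.360,.1,11.2)"
```

```text
t 2.1 p [0.4766 0.2439 0.2365] f [ 0.9 -0.5  1.2] w 0.01 | travel [ 0.0993 -0.0989  0.1224] turn [ 0.04 -0.02 -0.1 ]
```

>>> {"op": "step_arm", "data": {
  "commands": [
    {"travel": [0.033,-0.033,0.02],"turn": [0,0,0]},
    {"travel": [0.066,-0.066,0.05],"turn": [0,0,0]},
    {"travel": [0.099,-0.099,0.085],"turn": [0,0,0]},
    {"travel": [0.099,-0.099,0.122],"turn": [0,0,0]},
    {"travel": [0.099,-0.099,0.122],"turn": [0,0,0]}
  ]
}}

```text
time: 2.6
position: [0.551, 0.3579, 0.1065]
tool_rot: [3.123, 0.308, -0.019]
ft_force: [-1.0, -0.0, -0.7]
grip_width: 0.002
grip_force: 0.0
```

```bash
cat >> h.py <<'E'
def wproj(X,s):
    m=ctrl.camera_model("wrist"); T=np.eye(4); T[:3,:3]=Ro.from_rotvec(s["tool_rot"]).as_matrix(); T[:3,3]=s["position"]
    q=np.linalg.inv(T@m["T_tool_cam"])@np.r_[X,1]; r=np.hypot(q[0],q[1]); a=np.arctan2(r,q[2])*m["fx"]/r
    return np.array([m["cx"]+a*q[0],m["cy"]+a*q[1]])
def wlook(name,pts):
    s=ctrl.get_state(); im=ctrl.get_image("wrist")[:,:,::-1].copy()
    for p in pts: cv2.drawMarker(im,tuple(int(v) for v in wproj(p,s).round()),(0,0,255),cv2.MARKER_CROSS,12,1)
    cv2.imwrite(name,im)
E
python3 - <<'E'
from h import *
to(.555,.360,.055,11.2)
c,s=np.cos(.196),np.sin(.196); R=np.array([[c,-s],[s,c]])
def L(a,b,z): return np.r_[np.array([.5345,.356])+R@[a,b],z]
wlook("pics/w1.png",[L(0,.02,.053),L(0,-.02,.053),L(.029,.02,.067),L(.029,-.02,.067),L(-.032,.02,.053),L(-.032,-.02,.053)])
E
```

```text
t 2.6 p [0.551  0.3579 0.1065] f [-1.  -0.  -0.7] w 0.0 | travel [ 0.0048 -0.0014  0.0374] turn [0.14 0.72 0.08]
```

View pics/w1.png

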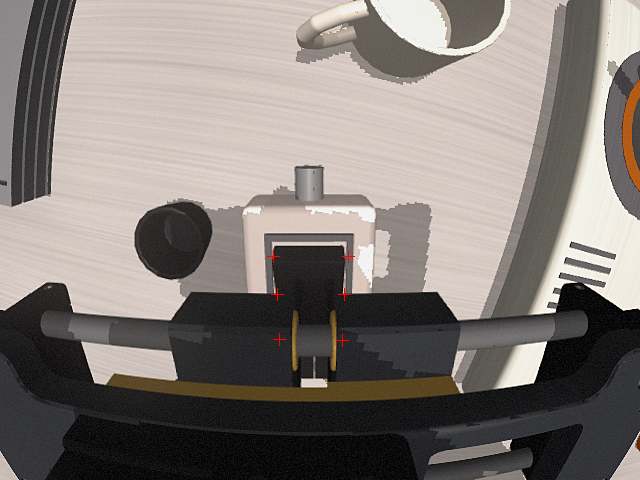

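The wrist view shows the mains rocker's raised far edge at row 247, columns 275–345, with the fingers centred over it at column 313. I'll let the arm settle and then press in small steps.

>>> {"op": "step_arm", "data": {
  "commands": [
    {"travel": [0,0,0],"turn": [0,0,0]},
    {"travel": [0,0,0.01],"turn": [0,0,0]},
    {"travel": [0,0,0.02],"turn": [0,0,0]},
    {"travel": [0,0,0.02],"turn": [0,0,0]}
  ]
}}

```text
time: 3.05
position: [0.5545, 0.3574, 0.0939]
tool_rot: [3.125, 0.303, -0.001]
ft_force: [-0.1, 0.5, 0.1]
grip_width: 0.007
grip_force: 0.0
```

```bash
python3 -c "from h import *;to(.556,.360,.053,11.2)"
```

```text
t 3.05 p [0.5545 0.3574 0.0939] f [-0.1  0.5  0.1] w 0.01 | travel [ 0.002  -0.0023  0.0269] turn [ 0.09  0.04 -0.11]
```

>>> {"op": "step_arm", "data": {
  "commands": [
    {"travel": [0.002,-0.002,0.008],"turn": [0,0,0]},
    {"travel": [0.002,-0.002,0.014],"turn": [0,0,0]},
    {"travel": [0.002,-0.002,0.02],"turn": [0,0,0]},
    {"travel": [0.002,-0.002,0.025],"turn": [0,0,0]},
    {"travel": [0.002,-0.002,0.027],"turn": [0,0,0]}
  ]
}}

```text
time: 3.55
position: [0.5567, 0.3613, 0.0674]
tool_rot: [-3.127, -0.304, -0.001]
ft_force: [2.7, -0.1, 12.3]
grip_width: 0.005
grip_force: 7.7
```

>>> {"op": "step_arm", "data": {
  "commands": [
    {"travel": [0,0,0.001],"turn": [0,0,0]},
    {"travel": [0,0,0.001],"turn": [0,0,0]}
  ]
}}

```text
time: 3.75
position: [0.5567, 0.3613, 0.0675]
tool_rot: [3.127, 0.305, 0.001]
ft_force: [0.5, -1.2, 7.0]
grip_width: 0.007
grip_force: 3.5
```

>>> {"op": "step_arm", "data": {
  "commands": [
    {"travel": [0,0,0.002],"turn": [0,0,0]},
    {"travel": [0,0,0.002],"turn": [0,0,0]},
    {"travel": [0,0,0.002],"turn": [0,0,0]}
  ]
}}

```text
time: 4.05
position: [0.5567, 0.3613, 0.0673]
tool_rot: [3.126, 0.305, 0.002]
ft_force: [-2.1, -4.2, 15.9]
grip_width: 0.003
grip_force: 8.1
```

>>> {"op": "step_arm", "data": {
  "commands": [
    {"travel": [0,0,-0.03],"turn": [0,0,0]},
    {"travel": [0,0,-0.07],"turn": [0,0,0]},
    {"travel": [-0.03,0.02,-0.1],"turn": [0,0,0]},
    {"travel": [-0.06,0.05,-0.11],"turn": [0,0,0]},
    {"travel": [-0.085,0.09,-0.11],"turn": [0,0,0]}
  ]
}}

```text
time: 4.55
position: [0.4877, 0.2582, 0.1753]
tool_rot: [-3.125, -0.312, 0.001]
ft_force: [1.4, -2.0, 1.2]
grip_width: 0.002
grip_force: 0.0
```

```bash
python3 - <<'E'
from h import *
to(.47,-.008,.15,0)
im=ctrl.get_image("top")[:,:,::-1]; cv2.imwrite("pics/top1.png",im)
cv2.imwrite("pics/m1.png",cv2.resize(im[215:280,130:210],(800,600),interpolation=cv2.INTER_CUBIC)[:, :])
E
```

```text
t 4.55 p [0.4877 0.2582 0.1753] f [ 1.4 -2.   1.2] w 0.0 | travel [-0.07    0.2574  0.0109] turn [-0.09  0.03 11.42]
```

View pics/m1.png

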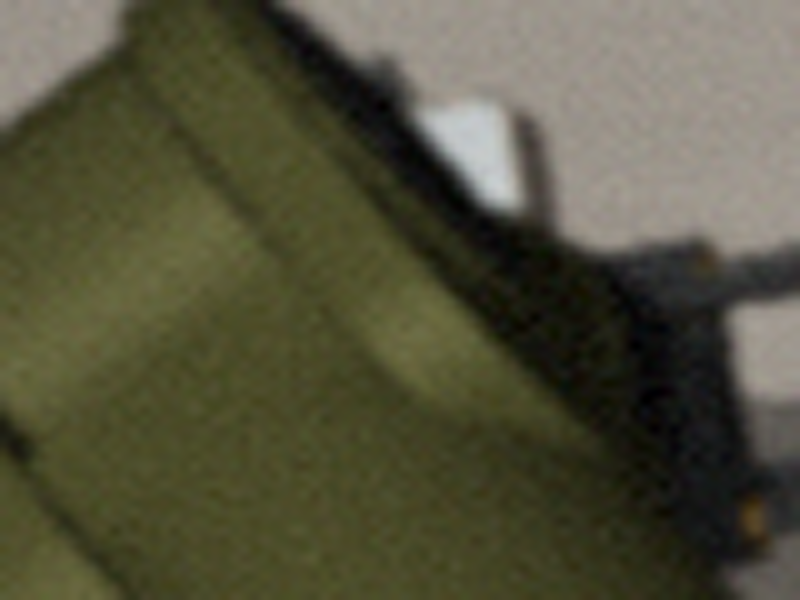

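The arm hides the mains rocker in this crop. I'll move to above the right heater rocker and check from there.

>>> {"op": "step_arm", "data": {
  "commands": [
    {"travel": [-0.012,0.045,0],"turn": [0,0,3]},
    {"travel": [-0.024,0.09,0],"turn": [0,0,6]},
    {"travel": [-0.036,0.135,0],"turn": [0,0,9]},
    {"travel": [-0.048,0.18,0],"turn": [0,0,11.4]},
    {"travel": [-0.06,0.225,0],"turn": [0,0,11.4]}
  ]
}}

```text
time: 5.1
position: [0.4732, 0.0225, 0.1738]
tool_rot: [3.142, -0.009, -0.004]
ft_force: [0.7, -0.7, 0.9]
grip_width: 0.001
grip_force: 0.0
```

```bash
python3 - <<'E'
from h import *
to(.52,-.008,.115,0)
im=ctrl.get_image("top")[:,:,::-1]; im2=ctrl.get_image("side")[:,:,::-1]
cv2.imwrite("pics/m2.png",np.hstack([cv2.resize(im[215:275,130:210],(400,300),interpolation=3),cv2.resize(im2[355:415,215:295],(400,300),interpolation=3)]))
E
```

```text
t 5.1 p [0.4732 0.0225 0.1738] f [ 0.7 -0.7  0.9] w 0.0 | travel [0.0471 0.0302 0.0446] turn [ 0.    0.14 -0.33]
```

View pics/m2.png

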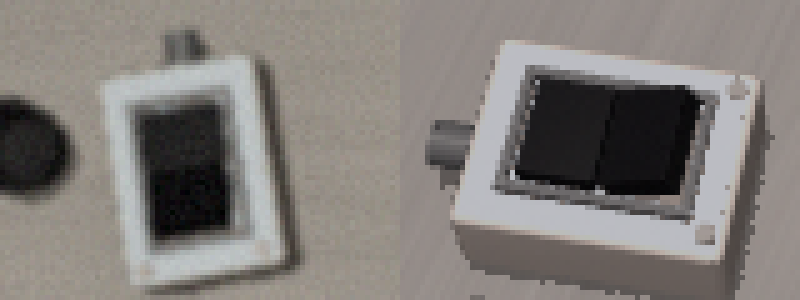

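The mains rocker has flipped: the far half is now level and the near half raised. Next I go over the right heater rocker and press it.

>>> {"op": "step_arm", "data": {
  "commands": [
    {"travel": [0.024,0.03,0.0],"turn": [0,0,0]},
    {"travel": [0.048,0.03,0.015],"turn": [0,0,0]},
    {"travel": [0.048,0.03,0.044],"turn": [0,0,0]},
    {"travel": [0.048,0.03,0.052],"turn": [0,0,0]},
    {"travel": [0.048,0.03,0.06],"turn": [0,0,0]}
  ]
}}

```text
time: 5.7
position: [0.5215, -0.0052, 0.1133]
tool_rot: [-3.141, 0.006, 0.005]
ft_force: [0.9, -0.8, -0.8]
grip_width: 0.009
grip_force: 0.0
```

```bash
python3 - <<'E'
from h import *
to(.521,-.0083,.068,0)
L=lambda a,b,z:np.array([.4995+a,-.0083+b,z])
wlook("pics/w2.png",[L(.029,.02,.082),L(.029,-.02,.082)])
E
```

```text
t 5.7 p [ 0.5215 -0.0052  0.1133] f [ 0.9 -0.8 -0.8] w 0.01 | travel [-0.0004  0.0031  0.0313] turn [-0.04  0.18 -0.2 ]
```

View pics/w2.png

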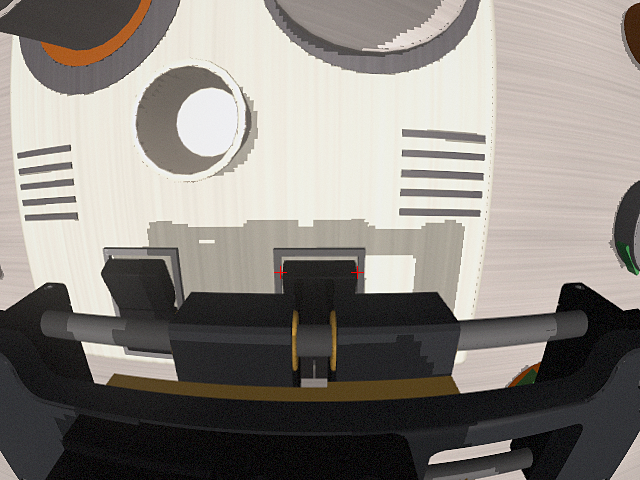

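The wrist view shows the right rocker's raised edge at row 262, columns 283–358, about 3 mm right of the fingers. I'll correct that and press.

>>> {"op": "step_arm", "data": {
  "commands": [
    {"travel": [0,0.003,0.008],"turn": [0,0,0]},
    {"travel": [0,0.003,0.015],"turn": [0,0,0]},
    {"travel": [0,0.003,0.021],"turn": [0,0,0]},
    {"travel": [0,0.003,0.027],"turn": [0,0,0]},
    {"travel": [0,0.003,0.031],"turn": [0,0,0]}
  ]
}}

```text
time: 6.25
position: [0.5243, -0.0093, 0.0842]
tool_rot: [3.141, -0.007, 0.005]
ft_force: [2.1, -0.8, 3.1]
grip_width: 0.005
grip_force: 1.7
```

>>> {"op": "step_arm", "data": {
  "commands": [
    {"travel": [0,0,0.001],"turn": [0,0,0]},
    {"travel": [0,0,0.002],"turn": [0,0,0]},
    {"travel": [0,0,0.002],"turn": [0,0,0]}
  ]
}}

```text
time: 6.55
position: [0.523, -0.0091, 0.0824]
tool_rot: [3.141, -0.007, 0.0]
ft_force: [-0.8, 0.9, 7.8]
grip_width: 0.005
grip_force: 3.9
```

>>> {"op": "step_arm", "data": {
  "commands": [
    {"travel": [0,0,0.002],"turn": [0,0,0]},
    {"travel": [0,0,0.003],"turn": [0,0,0]},
    {"travel": [0,0,0.003],"turn": [0,0,0]}
  ]
}}

```text
time: 6.85
position: [0.5231, -0.0091, 0.0821]
tool_rot: [3.139, -0.007, -0.001]
ft_force: [-8.2, 0.3, 28.6]
grip_width: 0.005
grip_force: 14.2
```

>>> {"op": "step_arm", "data": {
  "commands": [
    {"travel": [0,0,-0.03],"turn": [0,0,0]},
    {"travel": [0,0,-0.07],"turn": [0,0,0]},
    {"travel": [-0.04,0.02,-0.08],"turn": [0,0,0]},
    {"travel": [-0.05,0.065,-0.08],"turn": [0,0,0]},
    {"travel": [-0.05,0.11,-0.08],"turn": [0,0,0]}
  ]
}}

```text
time: 7.35
position: [0.4698, -0.1193, 0.1588]
tool_rot: [3.139, -0.004, -0.003]
ft_force: [0.8, -0.4, 0.4]
grip_width: 0.004
grip_force: 0.0
```

```bash
python3 -c "from h import *;to(.543,-.329,.12,0)"
```

```text
t 7.35 p [ 0.4698 -0.1193  0.1588] f [ 0.8 -0.4  0.4] w 0.0 | travel [0.0737 0.2095 0.0251] turn [ 0.12  0.12 -0.14]
```

>>> {"op": "step_arm", "data": {
  "commands": [
    {"travel": [0.01,0.045,0],"turn": [0,0,0]},
    {"travel": [0.025,0.09,0],"turn": [0,0,0]},
    {"travel": [0.045,0.135,0],"turn": [0,0,0]},
    {"travel": [0.065,0.18,0],"turn": [0,0,0]},
    {"travel": [0.074,0.21,0.01],"turn": [0,0,0]}
  ]
}}

```text
time: 7.85
position: [0.5456, -0.3328, 0.1483]
tool_rot: [3.141, -0.011, -0.0]
ft_force: [0.0, 0.1, -0.0]
grip_width: 0.006
grip_force: 0.0
```

>>> {"op": "step_arm", "data": {
  "commands": [
    {"travel": [0,0,0.02],"turn": [0,0,0]},
    {"travel": [0,0,0.04],"turn": [0,0,0]},
    {"travel": [0,0,0.05],"turn": [0,0,0]},
    {"travel": [0,0,0.05],"turn": [0,0,0]}
  ]
}}

```text
time: 8.25
position: [0.5435, -0.328, 0.0962]
tool_rot: [-3.139, 0.006, 0.007]
ft_force: [-0.0, -0.1, 0.0]
grip_width: 0.011
grip_force: 0.0
```

```bash
python3 - <<'E'
from h import *
to(.543,-.329,.04,0)
T=np.array([.543,-.329,0]); a=np.linspace(.3,np.pi-.3,0+3)
wlook("pics/w3.png",[T+[.045*np.cos(t-1.57),.045*np.sin(t-1.57),.03] for t in a]+[T+[.02,0,.04]])
im=ctrl.get_image("top")[:,:,::-1]; im2=ctrl.get_image("side")[:,:,::-1]
cv2.imwrite("pics/m3.png",np.hstack([cv2.resize(im[230:290,250:330],(400,300),interpolation=3),cv2.resize(im2[230:300,290:370],(400,300),interpolation=3)]))
E
```

```text
t 8.25 p [ 0.5435 -0.328   0.0962] f [-0.  -0.1  0. ] w 0.01 | travel [-0.0003  0.0011  0.0422] turn [-0.17  0.25 -0.23]
```

View pics/w3.png

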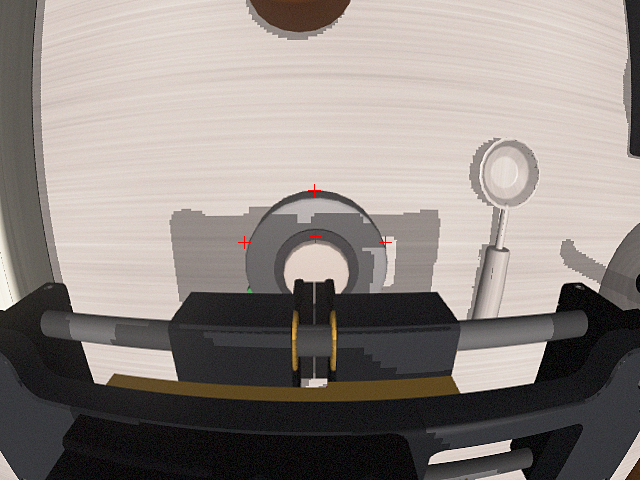

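View pics/m3.png

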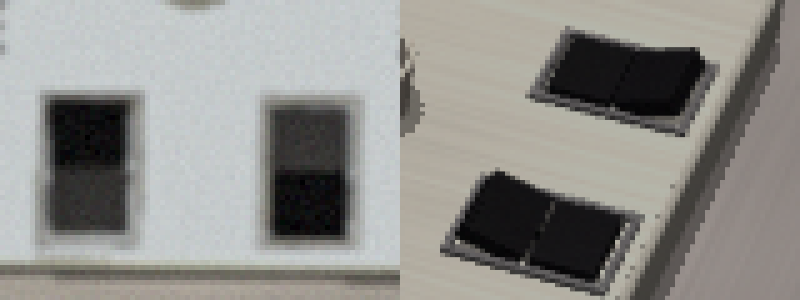

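The right heater is on and the left one off. The key, at (316,270), is centred under the fingertips. I'll press it 6 mm down and release.

>>> {"op": "step_arm", "data": {
  "commands": [
    {"travel": [0,0.001,0.015],"turn": [0,0,0]},
    {"travel": [0,0.001,0.03],"turn": [0,0,0]},
    {"travel": [0,0.001,0.038],"turn": [0,0,0]},
    {"travel": [0,0.001,0.043],"turn": [0,0,0]},
    {"travel": [0,0.001,0.047],"turn": [0,0,0]}
  ]
}}

```text
time: 8.9
position: [0.5447, -0.3299, 0.0509]
tool_rot: [-3.141, 0.007, 0.003]
ft_force: [-1.9, 1.1, 3.3]
grip_width: 0.007
grip_force: 1.7
```

>>> {"op": "step_arm", "data": {
  "commands": [
    {"travel": [0,0,0.002],"turn": [0,0,0]},
    {"travel": [0,0,0.003],"turn": [0,0,0]},
    {"travel": [0,0,0.003],"turn": [0,0,0]}
  ]
}}

```text
time: 9.2
position: [0.5452, -0.3302, 0.049]
tool_rot: [3.141, -0.007, -0.0]
ft_force: [-2.4, 1.4, 4.5]
grip_width: 0.004
grip_force: 2.3
```

>>> {"op": "step_arm", "data": {
  "commands": [
    {"travel": [0,0,0.002],"turn": [0,0,0]},
    {"travel": [0,0,0.003],"turn": [0,0,0]},
    {"travel": [0,0,0.003],"turn": [0,0,0]}
  ]
}}

```text
time: 9.5
position: [0.5456, -0.3304, 0.0483]
tool_rot: [3.14, -0.007, 0.0]
ft_force: [-6.2, 3.3, 16.2]
grip_width: 0.003
grip_force: 7.9
```

The force rose to 16 N at the stop, so the key is fully down. I'll retreat straight up.

>>> {"op": "step_arm", "data": {
  "commands": [
    {"travel": [0,0,-0.01],"turn": [0,0,0]},
    {"travel": [0,0,-0.04],"turn": [0,0,0]},
    {"travel": [0,0,-0.08],"turn": [0,0,0]},
    {"travel": [-0.04,0.02,-0.12],"turn": [0,0,0]},
    {"travel": [-0.08,0.05,-0.14],"turn": [0,0,0]}
  ]
}}

```text
time: 10.0
position: [0.4779, -0.3715, 0.1833]
tool_rot: [3.139, 0.003, 0.009]
ft_force: [0.5, -1.3, 0.7]
grip_width: 0.003
grip_force: 0.0
```

>>> {"op": "step_arm", "data": {
  "commands": [
    {"travel": [-0.03,0.04,0],"turn": [0,0,0]},
    {"travel": [-0.06,0.08,0],"turn": [0,0,0]},
    {"travel": [-0.09,0.12,0],"turn": [0,0,0]},
    {"travel": [-0.09,0.12,0],"turn": [0,0,0]},
    {"travel": [-0.09,0.12,0],"turn": [0,0,0]}
  ]
}}

```text
time: 10.5
position: [0.3832, -0.4943, 0.1798]
tool_rot: [3.141, -0.013, 0.001]
ft_force: [0.7, 0.6, -0.6]
grip_width: 0.002
grip_force: 0.0
```

```bash
python3 - <<'E'
from h import *
to(.4,-.4,.2,0)
cv2.imwrite("pics/top9.png",ctrl.get_image("top")[:,:,::-1])
E
```

```text
t 10.5 p [ 0.3832 -0.4943  0.1798] f [ 0.7  0.6 -0.6] w 0.0 | travel [ 0.016  -0.0944 -0.0343] turn [ 0.04 -0.05 -0.48]
```

View pics/top9.png

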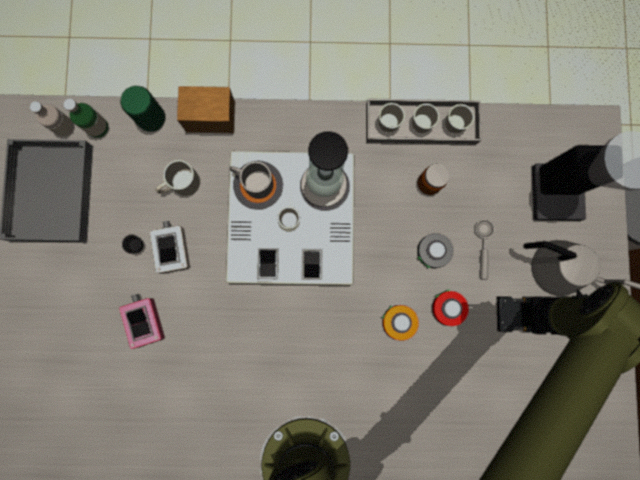

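The final top view shows everything where it started: timer at (436,250), siphon at (326,180). The mains and right rockers are flipped, the left one is still off, and the arm is clear. I'm handing it in.

```bash
python3 -c "from bench import ctrl;print(ctrl.close_job())"
```

```text
the job is handed in; nothing more can be done
None
```

I switched the mains on, then the right heater under the siphon, and pressed and released the timer key; nothing else looked moved in the last picture, and the job is handed in (no verdict was returned).

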